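# Hang the lift-off door on the slide dryer

### The job

Take the door that has a ring-shaped hinge knuckle at each side out of the rack and hang it on the slide dryer: hold it upright over the two upright hinge pins in front of the dryer's opening, lower it until both knuckles are well down over their pins, then let go so it stands upright, fully down on the base. Leave the other two panels, which have no rings, standing in the rack.

Things in the scene. Friction and masses are not known exactly. Their poses are not given: they have to be found in the camera images.
- door_mid (a point): Aluminium lift-off door, upright, 180-370 g (sizes in mm). Panel 106 wide (x) 8 thick (y) 110 high (z up); centred on top a grip tab 40 wide 10 thick 30 high. Point: mid width and thickness, 70 above the underside (half-way up); tab centre 55 above it. At each lower corner a ring knuckle, centre 70 along +x/-x: upright hole 30, outer 37, 20 high, underside level with the door's. Fits both ways
- dryer: Fixed slide dryer (mm), box on a base plate 10 high. Origin on the bench midway between 2 upright tapered pins, which stand on the plate 70 along +x/-x: 36 high, 24 across at the foot, 6 at the tip. y points into the box: its open side is 32 from the pins' line, 160 wide, roof 105 above the bench (a dish on it to 119). Hung, the door's width lies along x and its underside rests on the plate
- blank_mid (a point): Cover panel: same panel, tab, point and axes as the door but no knuckles. All three stand loose in a fixed rack in any order, 85 apart along their y, undersides 8 above the bench (rack base), between cheeks 16 high above that base with 2 mm play each side
- lug_mid (a point): Panel with the same panel, tab, point and axes as the door, but solid flat lugs without holes at its lower corners (176 wide over the lugs, 8 thick)
Things that resemble listed ones, but are neither listed nor needed, are in the scene too. There is more than one size of the part that bears door_mid; the job needs the middle-sized.

How it is judged:
By the outcome, as a careful person would: the job done as asked, in the order asked, and still so for the second after the job is handed in, with the robot touching nothing.
It also fails if it takes over 38 s, if anything falls off the work surface, if the arm or the gripper's body presses on something with over 40 N, if the wrist force passes 120 N, or if a joint passes its speed limit or range.

### The arm

A 7-joint arm with a two-finger parallel gripper is mounted at the origin on the work surface. World frame = base frame: x ahead of the robot, y to its left, z up, the work surface at z = 0. Lengths are in m, angles in rad, forces in N, time in s.
With the tool pointing down it reaches from about 0.425 to 0.925 m from the base axis. Payload 6.8 kg.
Tool frame: the origin (TCP) lies at the very end of the fingers, on their centre line; the grasp point (between the pads) lies 19 mm behind it; z points along the fingers, y is the line along which they close (so a half turn about z gives the same grasp; the last joint's range is limited). The gripper opens to 85 mm and grips with 20 to 120 N. Pads are 22 mm wide; open, the fingers measure 114 mm over their backs; the gripper's body (76 mm by 85 mm) begins 54 mm behind the grasp point. The pads swing forward as they close: fully open they stand 13 mm farther back than shut.
Start: joints at [1.199, 0.477, 0.022, 1.555, -0.011, 1.109, -0.083], TCP at [0.176, -0.652, 0.193] pointing down, gripper open.
Joint ranges: [-2.96, 2.96], [-0.34, 2.1], [-1.41, 1.46], [0.24, 2.44], [-1.37, 4.51], [0.17, 1.92], [-2.96, 2.96]. Speed limits (rad/s): [2.39, 2.39, 3.14, 3.14, 3.14, 3.14, 3.14].

### API

Orientations are given as a rotation vector (axis times angle).
In Python, from bench import monitor, optics, r gives the robot as it stands.
- The arm moves only by the shell command python3 -m crank 'ROWS' [OPENING] [FORCE]. ROWS is JSON, a list of rows, each a list of 2 entries, a list of its own where there are three numbers: the shift along the tool's x, y, z in cm, then the turn, a rotation vector about the tool's x, y, z in rad. A call has 1 to 5 rows; each row shifts and turns the commanded pose from where the row before left it, along the tool's axes as they then stand; what a row does not reach is not made up. A row lasts 1/10 s, in which the tool goes at most 50 mm and 8.59 degrees, less where a joint would pass 70% of its speed; a pose out of reach is approached as far as the arm can. A call is refused whole if a number of a shift passes 5 or a number of a turn 0.15, either way. A call with a gripper value outside its range is refused whole. OPENING is the finger opening in cm, from 0 to 8.54, set as the call begins (- or left out, the last holds). The fingers move at their own pace and stop on an object; FORCE is the grip in N (left out, the last holds). Time passes only in rows, so rows that do not move let the fingers close. It gives the time, the measured TCP pose, the force, the opening and the grip force at its end, in the units of the state.
- monitor.get_obs(): the state, without advancing time (a new reading comes with each control period).
- optics.grab_frame(name): name is "side" or "top"; returns (picture, depth): 384x512x3 uint8, red, green, blue; 384x512 float32, m along the optical axis (not along the pixel's ray), 0 where there is no reading.
- optics.camera_model(name): a dict with "vertical_fov" (degrees; the focal length in pixels is half the picture's height over the tangent of half this angle, whatever the lens; pixels are square), "cx", "cy" (the principal point, pixels), "R" (3x3) and "t" (3): a world point X has camera coordinates R X + t. Camera axes: x right, y down, z forward; pixel columns grow to the right and rows downward; lengths in m; the calibration is good to about 2 mm. A picture is of the moment at which its call begins. camera_model takes no time and is no camera call.
- r.hand_in(): hands the job in; it is judged then, once.
The state is a dict: "clock": time; "joints": joint angles; "qvel": joint speeds; "tau": joint torques, N m; "tcp_pos": TCP position; "orientation": TCP orientation; "contact_force": force on the tool from outside, world axes, zero at the start; "moment": the same for the moment, N m; "grip_width": finger opening in m; "gripper_force": force on a finger pad.
Only numpy, scipy, OpenCV 4.12 (cv2) and the standard library are available. Lean on these libraries where they do the work, as an engineer would, in place of code of your own. Each camera call takes 0.05 s, during which the arm holds its last target. There are 200 camera calls.

## Working session

There is one attempt and no reset: what is moved stays moved. The work goes in short steps, Python scripts to look and compute and a shell command to move; the robot and the scene stay as the last step left them, time stands still between calls to the robot, and variables do not carry over. Pictures are saved under pics/ and viewed, at most 10 in all, crops included, and the job is handed in when it is done.

```bash
ls; mkdir -p pics
python3 - <<'E'
from bench import monitor, optics, r
import numpy as np, cv2
o=monitor.get_obs()
print({k:np.round(v,3) for k,v in o.items()})
for n in("side","top"):
    p,d=optics.grab_frame(n); c=optics.camera_model(n); print(n,c)
    cv2.imwrite(f"pics/{n}0.png",p[:,:,::-1]); np.savez(f"{n}0.npz",p=p,d=d)
E
```

```text
pics
{'clock': np.float64(0.0), 'joints': array([ 1.199,  0.478,  0.022,  1.556, -0.012,  1.109, -0.083]), 'qvel': array([ 0.   , -0.001, -0.   ,  0.001, -0.   , -0.001,  0.001]), 'tau': array([ 1.0000e-03, -5.9645e+01,  1.6090e+00, -2.8120e+01,  1.3000e-02,
        9.0000e-03,  0.0000e+00]), 'tcp_pos': array([ 0.176, -0.651,  0.192]), 'orientation': array([-3.113, -0.413,  0.   ]), 'contact_force': array([ 0.082, -0.522,  0.557]), 'moment': array([ 0.015,  0.016, -0.047]), 'gripper_force': np.float64(0.0), 'grip_width': np.float64(0.086)}
side {'vertical_fov': 54.861565791578435, 'cx': 260.9925281783696, 'cy': 192.02477927166657, 'R': array([[-0.97459188, -0.22325369,  0.01812315],
       [-0.1226648 ,  0.46427583, -0.87715523],
       [ 0.187414  , -0.85709144, -0.47986483]]), 't': array([0.41323074, 0.18212245, 0.71770788])}
top {'vertical_fov': 50.214615117048965, 'cx': 256.56119070266465, 'cy': 194.4781364616157, 'R': array([[ 0.01411907, -0.99985693, -0.00931486],
       [-0.9799538 , -0.01198536, -0.19886402],
       [ 0.19872392,  0.01193591, -0.97998282]]), 't': array([-0.10613778,  0.43922625,  0.98610901])}
```

View pics/side0.png

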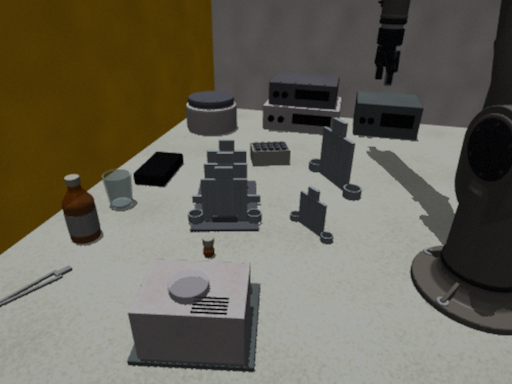

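View pics/top0.png

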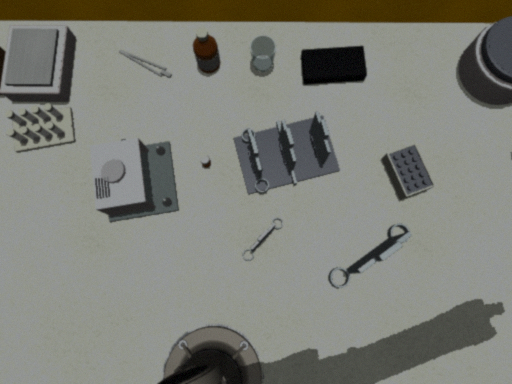

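The top view shows these candidates for the door:
- The rack panel with rings at (248,137) and (261,185). The side view shows its rings at (196,216) and (254,216).
- A small loose door at (263,240).
- A large loose door at (370,255).
- The lug panel at (287,152) and the blank at (320,132), neither with rings.

I choose the ringed panel in the rack. The target dryer is the box at (120,175), with pins at (160,150) and (167,202). The box at (40,60) and the peg tray at (40,127) are lookalikes.

```bash
cat > h.py <<'E'
import numpy as np, cv2
from scipy.spatial.transform import Rotation as Ro
from bench import monitor, optics, r
def cloud(n,d):
    c=optics.camera_model(n); h,w=d.shape; f=h/2/np.tan(np.radians(c["vertical_fov"]/2))
    v,u=np.mgrid[:h,:w]; P=np.stack([(u-c["cx"])/f*d,(v-c["cy"])/f*d,d],-1)
    W=(P-c["t"])@c["R"]; W[d==0]=np.nan; return W
def proj(n,X):
    c=optics.camera_model(n); f=192/np.tan(np.radians(c["vertical_fov"]/2)); q=c["R"]@X+c["t"]
    return f*q[0]/q[2]+c["cx"],f*q[1]/q[2]+c["cy"]
def ray(n,u,v,z):
    c=optics.camera_model(n); f=192/np.tan(np.radians(c["vertical_fov"]/2))
    o=-c["R"].T@c["t"]; k=c["R"].T@np.array([(u-c["cx"])/f,(v-c["cy"])/f,1]); return o+k*(z-o[2])/k[2]
def todo(goal,yaw=None):
    "shift (cm, tool axes now) and turn to goal TCP, tool down with closing line along yaw"
    o=monitor.get_obs(); R=Ro.from_rotvec(o["orientation"]); p=o["tcp_pos"]
    print("t",o["clock"],"tcp",p.round(4),"toolx",R.as_matrix()[:,0].round(3),"tooly",R.as_matrix()[:,1].round(3))
    if yaw is not None:
        best=None
        for a in(yaw,yaw+np.pi):
            y=np.array([np.cos(a),np.sin(a),0]); z=np.array([0,0,-1.]); x=np.cross(y,z)
            t=(R.inv()*Ro.from_matrix(np.c_[x,y,z])).as_rotvec()
            if best is None or np.linalg.norm(t)<np.linalg.norm(best): best=t
        print("turn",best.round(3))
    print("shift cm tool",(R.inv().apply(np.array(goal)-p)*100).round(2))
E
python3 - <<'E'
from h import *
for n in("top","side"):
    z=np.load(n+"0.npz"); p,d=z["p"],z["d"]; W=cloud(n,d)
    for nm,lo,hi in(("tabs",.128,.16),("paneltop",.108,.124),("lowrings",.02,.034),("pins",.036,.055)):
        m=((W[...,2]>lo)&(W[...,2]<hi)).astype(np.uint8)
        k,l,s,c=cv2.connectedComponentsWithStats(m)
        for i in range(1,k):
            if s[i,4]>=8:
                q=W[l==i]; print(n,nm,s[i],q.mean(0).round(4),(np.ptp(q,0)*1e3).round())
    if n=="top": cv2.imwrite("pics/crop1.png",cv2.resize(p[110:230,80:350,::-1],None,fx=2.9,fy=2.9,interpolation=cv2.INTER_CUBIC))
E
```

```text
top tabs [ 485   16   27   62 1142] [ 0.8057 -0.6974  0.1314] [166.  72.  10.]
top tabs [196  27  12  16 150] [0.8192 0.0387 0.1474] [30. 28. 27.]
top tabs [319 119  10  19 110] [ 0.5798 -0.2565  0.1448] [42. 19. 24.]
top tabs [285 128   9  19 104] [ 0.5571 -0.1751  0.1451] [40. 19. 25.]
top tabs [250 137   9  19  92] [ 0.5342 -0.094   0.1466] [40. 19. 22.]
top tabs [356 232  56  41 260] [ 0.2923 -0.376   0.1464] [ 89. 120.  32.]
top tabs [184 356  32  11  59] [0.0674 0.011  0.1426] [15. 60. 32.]
top tabs [220 360  18  24  77] [ 0.0462 -0.0497  0.144 ] [44. 37. 31.]
top paneltop [195  35  18  17 142] [0.8133 0.0371 0.115 ] [45. 44. 16.]
top paneltop [481  34  31  49 236] [ 0.7633 -0.6795  0.1169] [128.  66.  16.]
top paneltop [315 111  16  43 133] [ 0.5774 -0.2573  0.1173] [105.  35.  16.]
top paneltop [281 120   6  13  38] [ 0.5974 -0.1641  0.118 ] [29. 12. 12.]
top paneltop [248 128   5  10  31] [ 0.5768 -0.0827  0.1181] [24. 10.  8.]
top paneltop [289 147   7  15  57] [ 0.5244 -0.1846  0.1181] [33. 14. 14.]
top paneltop [ 99 155  27  28 524] [0.4807 0.242  0.1187] [68. 59. 15.]
to
[... 9701 characters left out ...]
 pins [202 203  45   8 314] [ 0.5348 -0.0902  0.0452] [101.  32.  19.]
side pins [299 202  26  23 191] [ 0.3317 -0.112   0.0456] [64. 58. 19.]
side pins [ 65 215  33  17 243] [0.8061 0.0594 0.0456] [54. 52. 19.]
side pins [202 235  11  10  90] [0.5301 0.0388 0.0424] [23. 22.  9.]
side pins [438 254  74  46 690] [0.029  0.0529 0.0445] [107.  96.  19.]
side pins [248 298   1   8   8] [0.4035 0.1889 0.0455] [ 1.  2. 17.]
side pins [247 307   1   9   9] [0.3997 0.2099 0.0463] [ 1.  2. 17.]
side pins [246 318   1   9   9] [0.396  0.23   0.0442] [ 0.  2. 17.]
side pins [245 328   1   8   8] [0.3925 0.2488 0.0453] [ 0.  2. 15.]
side pins [133 337 112  16 981] [0.4649 0.2914 0.0455] [157.  42.  19.]
```

View pics/crop1.png

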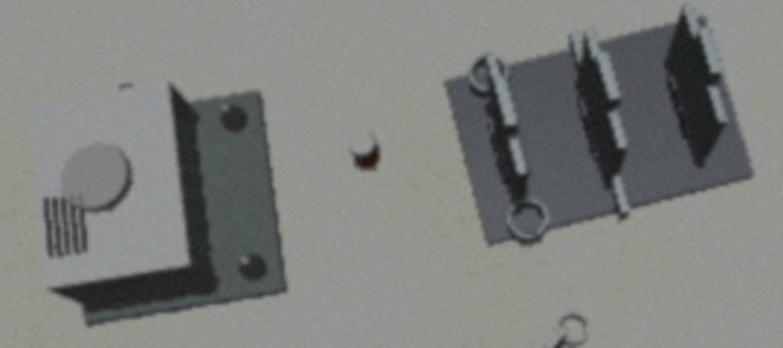

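The crop confirms the choice: the left rack panel has open rings at crop (487,75) and (528,218). The middle panel has a flat lug at (622,196) and the right one has none. The dryer pins are at crop (233,117) and (252,266).

Results: door tab at about (0.535,-0.0925) with its thickness axis at 105.7°, pin midpoint at about (0.494,0.143) with its axis at 100.6°.

```bash
python3 - <<'E'
from h import *
todo((.535,-.0925,.27),np.radians(105.7))
z=np.load("top0.npz"); W=cloud("top",z["d"]); 
for lo,hi in((.143,.152),):
    m=(W[...,2]>lo)&(W[...,2]<hi); s=np.zeros_like(m); s[137:157,248:262]=1; q=W[m&s]
    print(len(q),q.mean(0)); c,sz,a=cv2.minAreaRect((q[:,:2]*1000).astype(np.float32)); print(c,sz,a)
z=np.load("top0.npz"); W=cloud("top",z["d"]); q=W[225:290,325:415].reshape(-1,3); print("big door top",np.nanpercentile(q[:,2],99.5))
E
python3 -m crank '[[[0,0,-4],[0,0,0]],[[0,0,-4],[0,0,0]]]' 4.5 40
```

```text
t 0.1 tcp [ 0.1759 -0.6511  0.1924] toolx [ 0.965  0.261 -0.   ] tooly [ 0.261 -0.965 -0.002]
turn [-0.002  0.    -0.01 ]
shift cm tool [ 49.24 -44.57  -7.69]
76 [ 0.53575257 -0.09393198  0.14868773]
(536.3018188476562, -93.85197448730469) (40.217750549316406, 10.015515327453613) 15.133580207824707
big door top 0.19133349083794757
clock: 0.3
tcp_pos: [0.1756, -0.6504, 0.2722]
orientation: [-3.11, -0.413, 0.002]
contact_force: [0.6, -2.0, -0.4]
grip_width: 0.0593
gripper_force: 0.0
```

```bash
for i in 1; do python3 -m crank '[[[3,-2.7,0],[0,0,0]],[[3,-2.7,0],[0,0,0]],[[3,-2.7,0],[0,0,0]],[[3,-2.7,0],[0,0,0]],[[3,-2.7,0],[0,0,0]]]' 4.5 40; done
python3 -m crank '[[[3,-2.7,0],[0,0,0]],[[3,-2.7,0],[0,0,0]],[[3,-2.7,0],[0,0,0]],[[3,-2.7,0],[0,0,0]],[[3,-2.7,0],[0,0,0]]]'
python3 -m crank '[[[3,-2.7,0],[0,0,0]],[[3,-2.7,0],[0,0,0]],[[3,-2.7,0],[0,0,0]],[[3,-2.7,0],[0,0,0]],[[3,-2.7,0],[0,0,0]]]'
python3 -m crank '[[[0,0,0],[0,0,0]],[[0,0,0],[0,0,0]]]'
python3 -c "
from h import *
todo((.536,-.0935,.18),np.radians(105.3))"
```

```text
clock: 0.8
tcp_pos: [0.2861, -0.4805, 0.2729]
orientation: [-3.114, -0.413, 0.001]
contact_force: [1.2, -0.3, 0.3]
grip_width: 0.045
gripper_force: 0.0
clock: 1.3
tcp_pos: [0.3956, -0.3112, 0.2731]
orientation: [-3.114, -0.413, 0.001]
contact_force: [0.1, 0.0, -0.0]
grip_width: 0.0449
gripper_force: 0.0
clock: 1.8
tcp_pos: [0.5052, -0.1419, 0.2731]
orientation: [-3.114, -0.413, 0.001]
contact_force: [1.4, -0.4, -0.2]
grip_width: 0.0448
gripper_force: 0.0
clock: 2.0
tcp_pos: [0.5048, -0.1426, 0.2729]
orientation: [-3.114, -0.417, 0.002]
contact_force: [-0.1, -0.2, 0.0]
grip_width: 0.0452
gripper_force: 0.0
t 2.0 tcp [ 0.5048 -0.1426  0.2729] toolx [ 0.965  0.263 -0.001] tooly [ 0.263 -0.965 -0.   ]
turn [-0.     0.001 -0.001]
shift cm tool [ 4.31 -3.91  9.28]
```

```bash
python3 -m crank '[[[2.2,-2,0],[0,0,0]],[[2.1,-1.9,0],[0,0,0]],[[0,0,4],[0,0,0]],[[0,0,4],[0,0,0]],[[0,0,0],[0,0,0]]]'
python3 - <<'E'
from h import *
todo((.536,-.0935,.119),np.radians(105.3))
p,d=optics.grab_frame("side"); cv2.imwrite("pics/side1.png",cv2.resize(p[90:240,150:300,::-1],None,fx=3.5,fy=3.5))
E
```

```text
clock: 2.5
tcp_pos: [0.5314, -0.0962, 0.1883]
orientation: [-3.113, -0.41, 0.016]
contact_force: [-0.6, -0.2, -0.2]
grip_width: 0.045
gripper_force: 0.0
t 2.5 tcp [ 0.5314 -0.0962  0.1883] toolx [ 0.966  0.259 -0.01 ] tooly [ 0.259 -0.966 -0.003]
turn [-0.003  0.01  -0.005]
shift cm tool [ 0.58 -0.12  6.92]
```

View pics/side1.png

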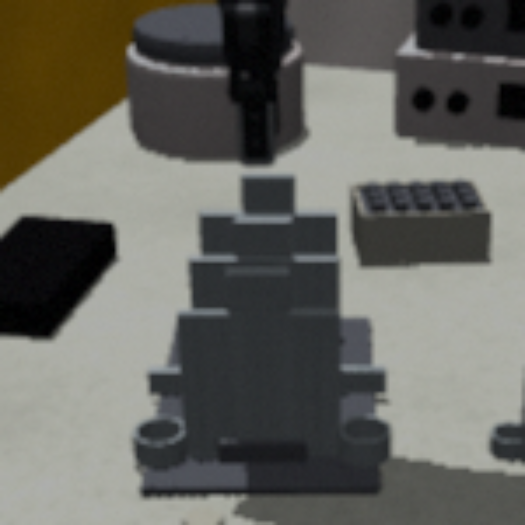

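The gripper tip shows at crop (258,160), with the ringed door's tab at crop (257,290). That looks higher than I expected, so I'll check the projection.

Run:
```python
from h import *
q=lambda P:[round((a-b)*3.5) for a,b in zip(proj("side",np.array(P)),(150,90))]
o=monitor.get_obs(); print(o["tcp_pos"],o["clock"],q(o["tcp_pos"]),q((.536,-.0935,.148)))
p,d=optics.grab_frame("side"); W=cloud("side",d); 
for v,u in((133,223),(130,223),(125,223),(120,223),(170,223),(155,223),(143,223)): print(v,u,d[v,u],W[v,u])
p,d=optics.grab_frame("top"); W=cloud("top",d); s=W[90:200,210:320].reshape(-1,3); print(np.nanmedian(s[s[:,2]>.18],0)); cv2.imwrite("pics/top1.png",cv2.resize(p[90:210,180:360,::-1],None,fx=3,fy=3))
```

```text
[ 0.53364196 -0.0960844   0.19137263] 2.55 [257, 204] [255, 268]
133 223 0.7564917 [ 0.52286784 -0.06423653  0.23812017]
130 223 0.7500673 [ 0.52164118 -0.06122576  0.24565152]
125 223 0.74722624 [ 0.52200481 -0.06332382  0.25546144]
120 223 0.7408253 [ 0.5212505 -0.0620949  0.2663109]
170 223 0.8252932 [ 0.53386987 -0.0884002   0.14219929]
155 223 0.8992922 [ 0.56015879 -0.16910307  0.14240281]
143 223 0.9755807 [ 0.58691111 -0.25097822  0.14010994]
[ 0.34426895 -0.10606471  0.71846046]
```

View pics/top1.png

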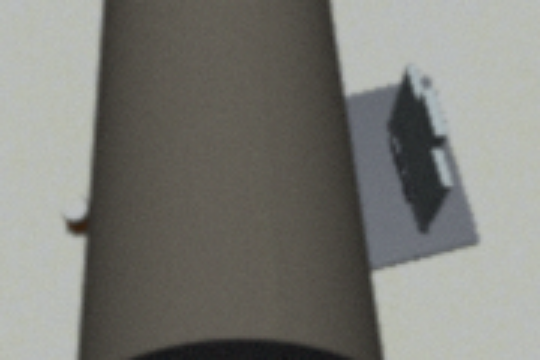

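The arm hides the fingers in the top view, leaving only the blank visible at crop (430,150). In the side view the fingers end higher than the TCP reading implies, so I'll measure by how much.

Run:
```python
from h import *
z=np.load("side0.npz"); print("start TCP proj",proj("side",np.array([.176,-.651,.1925])))
W=cloud("side",z["d"])
for v in range(60,92,3): print(v,[ (u,W[v,u].round(3).tolist(),int(z["p"][v,u].sum())) for u in (378,389)])
p,d=optics.grab_frame("side"); W=cloud("side",d); print("now",monitor.get_obs()["tcp_pos"],proj("side",monitor.get_obs()["tcp_pos"]))
for v in range(100,152,3): print(v,W[v,223].round(3),W[v,219].round(3),W[v,227].round(3),p[v,223].sum())
```

```text
start TCP proj (np.float64(379.76749686685605), np.float64(97.5708162862826))
60 [(378, [0.199, -0.673, 0.306], 10), (389, [0.174, -0.59, 0.32], 0)]
63 [(378, [0.197, -0.681, 0.295], 18), (389, [0.173, -0.585, 0.312], 10)]
66 [(378, [0.195, -0.69, 0.285], 21), (389, [0.172, -0.581, 0.304], 20)]
69 [(378, [0.193, -0.689, 0.275], 21), (389, [0.171, -0.574, 0.297], 13)]
72 [(378, [0.192, -0.691, 0.266], 20), (389, [0.168, -0.586, 0.286], 14)]
75 [(378, [0.19, -0.689, 0.257], 16), (389, [0.165, -0.599, 0.275], 24)]
78 [(378, [0.189, -0.69, 0.247], 11), (389, [0.164, -0.595, 0.267], 22)]
81 [(378, [0.052, -2.411, -0.103], 237), (389, [0.162, -0.601, 0.257], 15)]
84 [(378, [0.048, -2.408, -0.125], 231), (389, [0.16, -0.601, 0.248], 89)]
87 [(378, [0.045, -2.396, -0.145], 236), (389, [-0.038, -2.419, -0.144], 234)]
90 [(378, [0.041, -2.399, -0.168], 231), (389, [-0.042, -2.422, -0.167], 241)]
now [ 0.53741771 -0.09547615  0.19550796] (np.float64(221.69362330468965), np.float64(146.3295479003404))
100 [ 0.511 -0.036  0.314] [ 0.52  -0.039  0.312] [ 0.515 -0.074  0.304] 27
103 [ 0.513 -0.04  
[... 578 characters left out ...]
0.038] 33
127 [ 0.523 -0.065  0.251] [ 0.531 -0.063  0.251] [ 0.717 -0.689  0.029] 25
130 [ 0.523 -0.064  0.245] [ 0.53  -0.06   0.245] [ 0.719 -0.693  0.015] 14
133 [ 0.525 -0.07   0.236] [ 0.532 -0.066  0.237] [ 0.721 -0.7    0.001] 138
136 [ 0.728 -0.669 -0.001] [ 0.743 -0.666 -0.002] [ 0.714 -0.676 -0.003] 513
139 [ 0.717 -0.637 -0.001] [ 0.732 -0.634 -0.002] [ 0.704 -0.644 -0.003] 485
142 [ 0.586 -0.249  0.144] [ 0.596 -0.245  0.144] [ 0.577 -0.255  0.142] 142
145 [ 0.588 -0.252  0.134] [ 0.598 -0.249  0.134] [ 0.578 -0.256  0.134] 146
148 [ 0.588 -0.252  0.125] [ 0.597 -0.247  0.126] [ 0.577 -0.253  0.126] 145
151 [ 0.588 -0.251  0.117] [ 0.598 -0.249  0.117] [ 0.577 -0.253  0.118] 278
```

```bash
python3 -m crank '[[[0,0,2.5],[0,0,0]],[[0,0,2.5],[0,0,0]],[[0,0,2.4],[0,0,0]],[[0,0,0],[0,0,0]],[[0,0,0],[0,0,0]]]'
python3 - <<'E'
from h import *
todo((.536,-.0935,.119),np.radians(105.3))
p,d=optics.grab_frame("side"); W=cloud("side",d)
for v in range(135,180,3): print(v,W[v,219].round(3),W[v,223].round(3),p[v,223].sum())
cv2.imwrite("pics/side2.png",cv2.resize(p[90:240,150:300,::-1],None,fx=3.5,fy=3.5))
E
```

```text
clock: 3.2
tcp_pos: [0.5373, -0.0948, 0.1211]
orientation: [3.114, 0.412, 0.003]
contact_force: [1.2, -0.3, 0.4]
grip_width: 0.0448
gripper_force: 0.0
t 3.2 tcp [ 0.5373 -0.0948  0.1211] toolx [0.966 0.26  0.002] tooly [ 0.26  -0.966  0.001]
turn [ 0.001 -0.002 -0.004]
shift cm tool [-0.1  -0.16  0.21]
135 [ 0.521 -0.035  0.244] [ 0.513 -0.036  0.245] 8
138 [ 0.522 -0.035  0.238] [ 0.514 -0.038  0.238] 10
141 [ 0.522 -0.036  0.231] [ 0.515 -0.039  0.231] 14
144 [ 0.55  -0.114  0.193] [ 0.516 -0.042  0.223] 14
147 [ 0.526 -0.045  0.214] [ 0.516 -0.042  0.217] 36
150 [ 0.525 -0.042  0.209] [ 0.518 -0.046  0.208] 9
153 [ 0.531 -0.058  0.196] [ 0.524 -0.064  0.194] 20
156 [ 0.531 -0.059  0.189] [ 0.524 -0.062  0.188] 31
159 [ 0.533 -0.061  0.181] [ 0.524 -0.061  0.181] 17
162 [ 0.533 -0.061  0.174] [ 0.523 -0.059  0.176] 13
165 [ 0.535 -0.065  0.164] [ 0.525 -0.064  0.166] 94
168 [ 0.543 -0.087  0.147] [ 0.534 -0.089  0.147] 189
171 [ 0.542 -0.084  0.141] [ 0.534 -0.09   0.139] 146
174 [ 0.543 -0.086  0.132] [nan nan nan] 146
177 [ 0.543 -0.087  0.124] [ 0.535 -0.089  0.124] 141
```

View pics/side2.png

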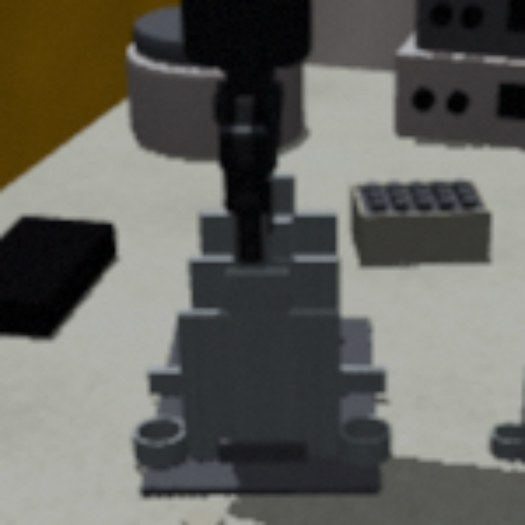

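The side view shows the finger ends at crop (247,262), at z≈0.162, just above the tab. The real tips sit about 3.5 to 4 cm higher than the reported TCP, so I'll go lower. That is safe under either reading, because the fingers straddle the thin panel.

```bash
python3 -m crank '[[[-0.1,-0.15,1.7],[0,0,0]],[[0,0,1.6],[0,0,0]],[[0,0,0],[0,0,0]],[[0,0,0],[0,0,0]]]'
python3 - <<'E'
from h import *
todo((.536,-.0935,.086),np.radians(105.3))
p,d=optics.grab_frame("side"); W=cloud("side",d)
for v in range(162,195,2): print(v,W[v,217].round(3),W[v,221].round(3),p[v,221].sum())
E
```

```text
clock: 3.65
tcp_pos: [0.5359, -0.0934, 0.0879]
orientation: [3.114, 0.413, 0.003]
contact_force: [0.2, 0.6, 0.8]
grip_width: 0.0452
gripper_force: 0.0
t 3.65 tcp [ 0.5359 -0.0934  0.0879] toolx [0.965 0.261 0.002] tooly [ 0.261 -0.965  0.001]
turn [ 0.001 -0.002 -0.003]
shift cm tool [0.   0.01 0.19]
162 [ 0.529 -0.038  0.184] [ 0.523 -0.044  0.182] 45
164 [ 0.53  -0.039  0.179] [ 0.522 -0.041  0.179] 15
166 [ 0.539 -0.064  0.162] [ 0.522 -0.043  0.173] 16
168 [ 0.539 -0.063  0.158] [ 0.527 -0.057  0.162] 37
170 [ 0.539 -0.063  0.153] [ 0.529 -0.061  0.155] 21
172 [ 0.54  -0.065  0.147] [ 0.528 -0.059  0.152] 27
174 [ 0.539 -0.063  0.143] [ 0.528 -0.058  0.147] 19
176 [ 0.539 -0.061  0.139] [ 0.53  -0.064  0.14 ] 30
178 [ 0.539 -0.063  0.134] [ 0.529 -0.06   0.136] 40
180 [ 0.548 -0.085  0.117] [ 0.532 -0.066  0.128] 135
182 [ 0.549 -0.087  0.111] [ 0.54  -0.089  0.111] 148
184 [ 0.549 -0.087  0.106] [ 0.54  -0.088  0.106] 151
186 [ 0.549 -0.086  0.101] [ 0.54  -0.088  0.101] 148
188 [ 0.549 -0.087  0.096] [ 0.541 -0.089  0.095] 147
190 [ 0.549 -0.084  0.092] [ 0.54  -0.089  0.09 ] 150
192 [ 0.55  -0.086  0.085] [ 0.54  -0.088  0.086] 147
194 [ 0.55  -0.086  0.08 ] [ 0.541 -0.088  0.08 ] 148
```

```bash
python3 -m crank '[[[0,0,0.4],[0,0,0]],[[0,0,0],[0,0,0]],[[0,0,0],[0,0,0]],[[0,0,0],[0,0,0]],[[0,0,0],[0,0,0]]]' 0 60
python3 -m crank '[[[0,0,0],[0,0,0]],[[0,0,0],[0,0,0]],[[0,0,0],[0,0,0]]]'
```

```text
clock: 4.2
tcp_pos: [0.5352, -0.0935, 0.0827]
orientation: [3.114, 0.413, 0.001]
contact_force: [-0.2, -1.1, 2.6]
grip_width: 0.0093
gripper_force: 59.2
clock: 4.5
tcp_pos: [0.5352, -0.0935, 0.0827]
orientation: [3.114, 0.413, 0.001]
contact_force: [-0.9, -1.2, 4.8]
grip_width: 0.009
gripper_force: 59.4
```

```bash
python3 -m crank '[[[0,0,-1],[0,0,0]],[[0,0,-2],[0,0,0]],[[0,0,-2.5],[0,0,0]],[[0,0,-2.5],[0,0,0]],[[0,0,-1.5],[0,0,0]]]'
python3 -m crank '[[[0,0,0],[0,0,0]],[[0,0,0],[0,0,0]],[[0,0,0],[0,0,0]]]'
python3 - <<'E'
from h import *
p,d=optics.grab_frame("side"); W=cloud("side",d)
q=W[120:200,190:260].reshape(-1,3); q=q[(q[:,1]>-.11)&(q[:,1]<-.075)]
print("lowest/highest of door",np.percentile(q[:,2],[0.5,99]))
cv2.imwrite("pics/side3.png",cv2.resize(p[70:310,110:310,::-1],None,fx=2.5,fy=2.5))
todo((.494,.143,.164),np.radians(100.6))
E
```

```text
clock: 5.0
tcp_pos: [0.5352, -0.093, 0.1792]
orientation: [3.114, 0.413, 0.002]
contact_force: [0.8, -0.0, -1.7]
grip_width: 0.0087
gripper_force: 58.6
clock: 5.3
tcp_pos: [0.5337, -0.0932, 0.176]
orientation: [-3.114, -0.413, 0.004]
contact_force: [-0.2, 0.7, -2.3]
grip_width: 0.0091
gripper_force: 58.6
lowest/highest of door [0.10065146 0.24448662]
t 5.35 tcp [ 0.5338 -0.0932  0.176 ] toolx [ 0.965  0.261 -0.002] tooly [ 0.261 -0.965 -0.001]
turn [-0.001  0.002  0.079]
shift cm tool [  2.32 -23.84   1.22]
```

View pics/side3.png

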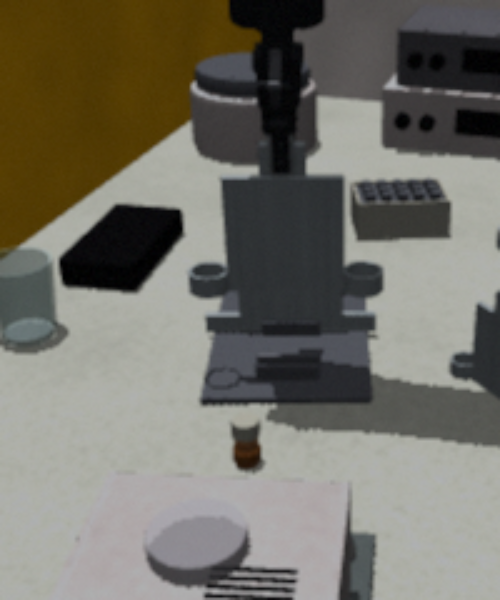

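The door is held upright and level, with rings at crop (208,280) and (363,277) and the underside at about 0.10 m. The other two panels are still in the rack. Next I carry it over the pins.

```bash
python3 -m crank '[[[0,0,0],[0,0,0.04]],[[0,0,0],[0,0,0.039]],[[0.1,-2,0],[0,0,0]],[[0.1,-3,0],[0,0,0]],[[0.1,-3,0],[0,0,0]]]'
python3 -m crank '[[[0.1,-3,0],[0,0,0]],[[0,-3,0],[0,0,0]],[[0,-3,0],[0,0,0]],[[0,-2.5,0],[0,0,0]],[[0,-1.5,0],[0,0,0]]]'
python3 -m crank '[[[0,-1,0],[0,0,0]],[[0,0,0],[0,0,0]],[[0,0,0],[0,0,0]],[[0,0,0],[0,0,0]]]'
python3 - <<'E'
from h import *
for n in("side","top"):
    p,d=optics.grab_frame(n); np.savez(n+"4.npz",p=p,d=d)
    a=p[130:384,60:340] if n=="side" else p[110:250,60:320]; globals()[n]=cv2.resize(a[:,:,::-1],(400,int(400*a.shape[0]/a.shape[1])))
h=max(side.shape[0],top.shape[0]); cv2.imwrite("pics/both4.png",np.hstack([cv2.copyMakeBorder(i,0,h-i.shape[0],0,0,0) for i in(side,top)]))
todo((.494,.143,.176),np.radians(100.6))
E
```

```text
clock: 5.85
tcp_pos: [0.5223, -0.0136, 0.1762]
orientation: [-3.128, -0.288, 0.003]
contact_force: [-0.1, -0.1, -2.9]
grip_width: 0.0087
gripper_force: 58.6
clock: 6.35
tcp_pos: [0.4989, 0.1163, 0.1765]
orientation: [-3.127, -0.294, 0.003]
contact_force: [0.0, -0.7, -1.3]
grip_width: 0.0089
gripper_force: 58.6
clock: 6.75
tcp_pos: [0.4986, 0.1223, 0.177]
orientation: [3.128, 0.287, -0.001]
contact_force: [1.1, -0.3, -0.8]
grip_width: 0.0089
gripper_force: 58.6
t 6.85 tcp [0.4986 0.1226 0.1772] toolx [ 0.983  0.182 -0.   ] tooly [ 0.182 -0.983  0.   ]
turn [ 0.     0.    -0.002]
shift cm tool [-0.08 -2.09  0.12]
```

View pics/both4.png

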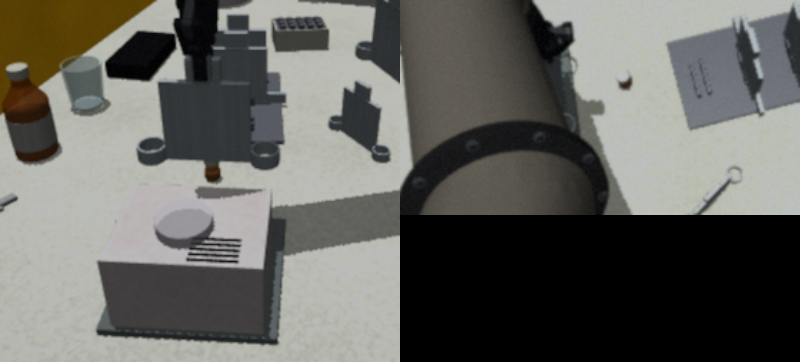

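Side view: the door is upright, with rings at (152,150) and (264,155), still short of the pins. The arm hides the pins in the top view. I'll measure the held door itself from the side depth image.

```bash
cat > door.py <<'E'
from h import *
def door(d,ang=10.6,c0=None):
    W=cloud("side",d).reshape(-1,3); o=monitor.get_obs(); c0=o["tcp_pos"][:2]
    ex=np.array([np.cos(np.radians(ang)),np.sin(np.radians(ang))]); ey=np.array([-ex[1],ex[0]])
    a=(W[:,:2]-c0)@ex; b=(W[:,:2]-c0)@ey; z=W[:,2]
    zt=o["tcp_pos"][2]
    s=(abs(b)<.02)&(abs(a)<.1)&(z>zt-.045)&(z<zt+.015)&(abs(a)<.056)
    A=np.c_[a[s],z[s]-zt,np.ones(s.sum())]; k=np.linalg.lstsq(A,b[s],rcond=None)[0]
    print("n",s.sum(),"face: db/da %.4f db/dz %.4f b0 %.4f"%tuple(k),"edges a",np.percentile(a[s],[.5,99.5]).round(4))
    q=(abs(b)<.03)&(abs(a)<.1)&(z>zt-.11)&(abs(a)>.058)&(z<zt)
    for sg in(1,-1):
        t=q&(a*sg>0); print("ring a",np.percentile(a[t],[1,99]).round(4),"b",np.percentile(b[t],[2,98]).round(4),"z",np.percentile(z[t],[1,99]).round(4))
    m=c0+ex*np.mean(np.percentile(a[s],[.5,99.5]))+ey*(k[2]-.004); print("door centre",m.round(4)); return m
E
python3 - <<'E'
from door import *
door(np.load("side4.npz")["d"]); z=np.load("top0.npz"); p=z["p"]; W=cloud("top",z["d"])
# pins refined: base-plate-level silhouette + tip pixels
for (v0,v1,u0,u1) in((140,160,150,172),(190,212,156,176)):
    q=W[v0:v1,u0:u1].reshape(-1,3); q=q[q[:,2]>.038]; t=q[q[:,2]>np.percentile(q[:,2],60)]; print("tip",t.mean(0).round(4),len(t),q[:,2].max())
    q=W[v0:v1,u0:u1].reshape(-1,3); q=q[(q[:,2]>.017)&(q[:,2]<.05)]; print("x",q[:,0].min().round(4),q[:,0].max().round(4),"y",q[:,1].min().round(4),q[:,1].max().round(4))
E
```

```text
n 1881 face: db/da -0.0009 db/dz -0.0000 b0 0.0033 edges a [-0.052   0.0529]
ring a [0.0584 0.0871] b [-0.0168  0.0186] z [0.1014 0.1222]
ring a [-0.0862 -0.0584] b [-0.0166  0.0182] z [0.1019 0.1223]
door centre [0.4991 0.122 ]
tip [0.5617 0.1564 0.0458] 6 0.04750335769412714
x 0.5507 0.5735 y 0.1453 0.1663
tip [0.4239 0.1308 0.0466] 6 0.04914725895623846
x 0.4126 0.4336 y 0.1212 0.1422
```

```bash
python3 -m crank '[[[-0.1,-1,0],[0,0,0]],[[-0.1,-1.2,0],[0,0,0]],[[0,0,1.5],[0,0,0]],[[0,0,1.5],[0,0,0]],[[0,0,1],[0,0,0]]]'
python3 -m crank '[[[0,0,0],[0,0,0]],[[0,0,0],[0,0,0]],[[0,0,0],[0,0,0]]]'
python3 - <<'E'
from door import *
p,d=optics.grab_frame("side"); m=door(d); o=monitor.get_obs()
todo(np.r_[o["tcp_pos"][:2]+[.4928,.1437]-m,o["tcp_pos"][2]],np.radians(100.4))
E
```

```text
clock: 7.35
tcp_pos: [0.4916, 0.146, 0.1365]
orientation: [-3.128, -0.292, 0.001]
contact_force: [-0.0, -0.5, -2.8]
grip_width: 0.0092
gripper_force: 58.6
clock: 7.65
tcp_pos: [0.4929, 0.1454, 0.138]
orientation: [-3.128, -0.29, -0.002]
contact_force: [-0.7, -0.8, -1.8]
grip_width: 0.0091
gripper_force: 58.6
n 1806 face: db/da 0.0027 db/dz 0.0015 b0 0.0037 edges a [-0.0522  0.0531]
ring a [0.0589 0.0873] b [-0.016   0.0004] z [0.0667 0.0834]
ring a [-0.0864 -0.0587] b [-0.0162  0.014 ] z [0.0641 0.083 ]
door centre [0.4934 0.1451]
t 7.7 tcp [0.4929 0.1453 0.138 ] toolx [0.983 0.184 0.001] tooly [ 0.184 -0.983 -0.   ]
turn [-0.    -0.001  0.003]
shift cm tool [-0.09  0.12 -0.  ]
```

```bash
python3 -m crank '[[[-0.1,0.1,0.5],[0,0,0]],[[0,0,0.8],[0,0,0]],[[0,0,0.8],[0,0,0]],[[0,0,0.8],[0,0,0]],[[0,0,0.4],[0,0,0]]]'
python3 -m crank '[[[0,0,0.5],[0,0,0]],[[0,0,0.4],[0,0,0]],[[0,0,0],[0,0,0]],[[0,0,0],[0,0,0]]]'
python3 - <<'E'
from door import *
p,d=optics.grab_frame("side"); np.savez("side5.npz",p=p,d=d); m=door(d); o=monitor.get_obs()
todo(np.r_[o["tcp_pos"][:2]+[.4928,.1437]-m,o["tcp_pos"][2]],np.radians(100.4))
E
```

```text
clock: 8.2
tcp_pos: [0.4909, 0.1435, 0.103]
orientation: [3.128, 0.29, -0.003]
contact_force: [-0.3, -1.0, -1.6]
grip_width: 0.0096
gripper_force: 58.6
clock: 8.6
tcp_pos: [0.4916, 0.1439, 0.0954]
orientation: [-3.128, -0.29, -0.0]
contact_force: [0.5, 0.5, -1.6]
grip_width: 0.0088
gripper_force: 58.6
n 882 face: db/da 0.0031 db/dz 0.0066 b0 0.0036 edges a [-0.0519  0.0529]Traceback (most recent call last):
  File "<stdin>", line 2, in <module>
  File "door.py", line 12, in door
    t=q&(a*sg>0); print("ring a",np.percentile(a[t],[1,99]).round(4),"b",np.percentile(b[t],[2,98]).round(4),"z",np.percentile(z[t],[1,99]).round(4))
                                 ~~~~~~~~~~~~~^^^^^^^^^^^^^
    return _quantile_unchecked(
        a, q, axis, out, overwrite_input, method, keepdims, weights)
    return _ureduce(a,
                    func=_quantile_ureduce_func,
    ...<5 lines>...
                    overwrite_input=overwrite_input,
                    method=method)
    r = func(a, **kwargs)
    result = _quantile(arr,
                       quantiles=q,
    ...<2 lines>...
                       out=out,
                       weights=wgt)
    slices_having_nans = np.isnan(arr[-1, ...])
                                  ~~~^^^^^^^^^
IndexError: index -1 is out of bounds for axis 0 with size 0
```

There's no contact force, and the knuckles are about 25 mm down over the pins. I'll finish lowering.

```bash
python3 -m crank '[[[0,0,0.4],[0,0,0]],[[0,0,0.3],[0,0,0]],[[0,0,0.2],[0,0,0]],[[0,0,0],[0,0,0]],[[0,0,0],[0,0,0]]]'
python3 -c "
from h import *
p,d=optics.grab_frame('side');W=cloud('side',d);q=W[200:290,120:300].reshape(-1,3)
o=monitor.get_obs();b=(q[:,:2]-o['tcp_pos'][:2])@[-.184,.983];a=(q[:,:2]-o['tcp_pos'][:2])@[.983,.184]
s=(abs(b)<.02)&(abs(a)>.025)&(abs(a)<.052);print('panel top',np.percentile(q[s,2],[98,99.5]),o['moment'],proj('side',np.array([.49,.14,.12])))"
```

```text
clock: 9.15
tcp_pos: [0.4915, 0.1438, 0.0862]
orientation: [3.128, 0.29, -0.0]
contact_force: [-0.9, -0.2, -1.1]
grip_width: 0.0089
gripper_force: 58.6
panel top [0.12111947 0.1213868 ] [ 0.00377047 -0.04458594  0.01167282] (np.float64(206.32100822467734), np.float64(239.88089415550135))
```

```bash
python3 -m crank '[[[0,0,0.1],[0,0,0]],[[0,0,0.1],[0,0,0]],[[0,0,0],[0,0,0]],[[0,0,0],[0,0,0]]]'
```

```text
clock: 9.6
tcp_pos: [0.4917, 0.1438, 0.0847]
orientation: [3.128, 0.29, 0.001]
contact_force: [-1.6, -1.8, 4.0]
grip_width: 0.0088
gripper_force: 59.4
```

```bash
python3 -m crank '[[[0,0,0],[0,0,0]],[[0,0,0],[0,0,0]],[[0,0,0],[0,0,0]],[[0,0,0],[0,0,0]]]' 3
python3 -m crank '[[[0,0,-1],[0,0,0]],[[0,0,-2],[0,0,0]],[[0,0,-3],[0,0,0]],[[0,0,-4],[0,0,0]],[[0,0,-4],[0,0,0]]]'
python3 -m crank '[[[0,3,-3],[0,0,0]],[[0,4,0],[0,0,0]],[[0,4,0],[0,0,0]],[[0,4,0],[0,0,0]],[[0,4,0],[0,0,0]]]'
python3 -m crank '[[[0,4,0],[0,0,0]],[[0,4,0],[0,0,0]],[[0,0,0],[0,0,0]],[[0,0,0],[0,0,0]]]'
python3 - <<'E'
from h import *
im=[]
for n in("side","top"):
    p,d=optics.grab_frame(n); a=p[180:384,80:340] if n=="side" else p[100:250,60:340]
    im.append(cv2.resize(a[:,:,::-1],(400,int(400*a.shape[0]/a.shape[1]))))
    W=cloud(n,d).reshape(-1,3); q=(W[:,:2]-[.4928,.1437]); a=q@[.983,.184]; b=q@[-.184,.983]
    for nm,lo,hi in(("tab",0,.018),("panel",.025,.052),("ring",.06,.09)):
        s=(abs(b)<.025)&(abs(a)>lo)&(abs(a)<hi)&(W[:,2]>.02); print(n,nm,s.sum(),np.percentile(W[s,2],[2,50,98]).round(4) if s.any() else "")
h=max(i.shape[0] for i in im); cv2.imwrite("pics/end.png",np.hstack([cv2.copyMakeBorder(i,0,h-i.shape[0],0,0,0) for i in im]))
E
```

```text
clock: 10.0
tcp_pos: [0.4916, 0.1438, 0.0842]
orientation: [-3.128, -0.29, 0.0]
contact_force: [-0.6, 0.1, 1.0]
grip_width: 0.0301
gripper_force: 0.0
clock: 10.5
tcp_pos: [0.4911, 0.1439, 0.2263]
orientation: [-3.128, -0.29, 0.0]
contact_force: [1.0, -0.0, -0.0]
grip_width: 0.0302
gripper_force: 0.0
clock: 11.0
tcp_pos: [0.5266, -0.0444, 0.2554]
orientation: [3.128, 0.291, 0.002]
contact_force: [0.7, -0.0, -0.7]
grip_width: 0.0302
gripper_force: 0.0
clock: 11.4
tcp_pos: [0.5411, -0.1224, 0.2547]
orientation: [-3.128, -0.286, -0.0]
contact_force: [-0.1, 1.1, 0.0]
grip_width: 0.0298
gripper_force: 0.0
side tab 757 [0.0804 0.1187 0.1495]
side panel 659 [0.08   0.1023 0.1196]
side ring 60 [0.0203 0.0273 0.0298]
top tab 218 [0.0254 0.1124 0.1523]
top panel 249 [0.0235 0.0908 0.1235]
top ring 190 [0.0208 0.0297 0.0474]
```

View pics/end.png

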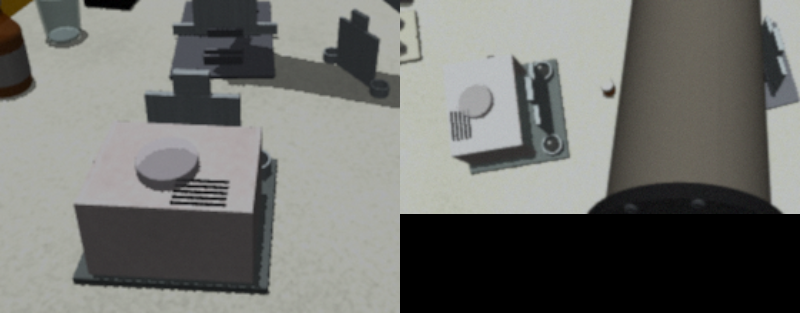

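The door stands upright with both rings around their pins, at top-view (543,70) and (552,145). The ring tops read about 0.030 m and the panel top 0.120 m, so it is fully down on the base. The lug panel and the blank are still in the rack.

```bash
python3 -c "
from bench import r
print(r.hand_in())"
```

```text
the job is handed in; nothing more can be done
None
```

The ringed middle-sized door is hanging on the dryer, both knuckles over their pins and fully down on the base; the other two panels are still in the rack, and the job was handed in at about 11.5 s.

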